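# Test the touchless switch on the practice wiring board

## Robot

A 6-joint arm with a two-finger parallel gripper is mounted at the origin on the work surface. World frame = base frame: x ahead of the robot, y to its left, z up, the work surface at z = 0. Lengths are in m, angles in rad, forces in N, time in s.
With the tool pointing down it reaches from about 0.375 to 0.9 m from the base axis. Payload 3.1 kg.
Tool frame: the origin (TCP) lies midway between the tips of the shut fingers; the grasp point (between the pads) lies 19 mm behind it (pinch_z is the distance from the TCP to the grasp point, in m); y points along the fingers, z is the direction in which the jaws open and shut, and the axes are right-handed (so a half turn about y gives the same grasp; the last joint's range is limited). The gripper opens to 87 mm and grips with 3 to 60 N. Pads are 19 mm wide; open, the fingers measure 117 mm over their backs; the gripper's body (75 mm by 190 mm) begins 51 mm behind the grasp point.
Start: joints at [-1.379, 0.527, 1.433, -0, 1.181, -0.178], TCP at [0.226, -0.583, 0.223] pointing down, gripper open.
Joint ranges: [-3.08, 3.08], [-0.75, 2.2], [0.22, 2.44], [-1.43, 4.57], [0, 2.65], [-2.85, 2.85]. Speed limits (rad/s): [2.79, 2.79, 3.14, 3.14, 3.14, 3.14].

## Interface

Orientations are given as a unit quaternion [x, y, z, w].
In Python, from rig import * gives the robot as it stands.
- The arm moves only by the tool drive_tool, never from a script. Its argument "plan" is a list of rows, each a list of 7 numbers: the shift along the tool's x, y, z in mm, then the turn, a rotation vector about the tool's x, y, z in degrees, then the finger opening in mm, from 0 to 87. A call has 1 to 10 rows; each row is the pose to reach, as a shift and turn from the pose commanded when the call began, along the tool's axes at that moment; what a row does not reach only later rows make up. A row lasts 1/10 s, in which the tool goes at most 50 mm and 8.59 degrees, less where a joint would pass 70% of its speed; a pose out of reach is approached as far as the arm can. A call with a gripper value outside its range is refused whole. The fingers move at their own pace and stop on an object; "newtons" is the grip in N (left out, the last holds). Time passes only in rows, so rows that repeat a pose let the fingers close. It gives the time, the measured TCP pose, the force and the opening at its end, in the units of the state.
- get_obs(): the state, without advancing time (a new reading comes with each control period).
- camera(name): name is "scene" or "top" or "wrist"; returns the picture (420x560x3 uint8, blue, green, red); there is no depth.
- get_calibration(name): a dict with "fx", "fy", "cx", "cy" (pixels), "origin" and "rotation" of the camera in the world; the wrist camera has in their place "tool_from_camera" (4x4, takes a point from camera to tool coordinates, whose origin is the TCP and whose axes are the tool frame's). Camera axes: x right, y down, z forward; pixel columns grow to the right and rows downward; lengths in m; the calibration is good to about 2 mm. The wrist camera is an equidistant fisheye: a pixel r from the principal point sees the ray r / f radians off the axis. A picture is of the moment at which its call begins: read the wrist's pose just before it. get_calibration takes no time and is no camera call.
- hand_in(): hands the job in, once; it reports no verdict.
Trained networks look in the newest picture that a camera, given by its name, has taken for a name from the list of things; names that differ only in an ending like _2 or _b are one class to them, and where a whole thing is asked for, a point or a joint stands for the part that bears it (a point fixed in the world has none). Each returns a list of dicts, best first, with "conf" (0 to 1); they miss things now and then, are a little off and sometimes report something else, mostly with a low value. They report only what shows in the picture. A call takes as long as a camera call.
- spot_in(camera, target): "location" ([column, row] in pixels, amid what is visible of it).
- mark_of(camera, target): "location" ([column, row] in pixels: a listed point, or the origin of a listed thing).
The state is a dict: "time": time; "q": joint angles; "joint_velocities": joint speeds; "joint_torque": joint torques, N m; "position": TCP position; "tool_rot": TCP orientation; "ft_force": force on the tool from outside, world axes, zero at the start; "moment": the same for the moment, N m; "grip_width": finger opening in m.
Only numpy, scipy, OpenCV 4.12 (cv2) and the standard library are available. Lean on these libraries where they do the work, as an engineer would, in place of code of your own. Each camera call takes 0.05 s, during which the arm holds its last target. There are 200 camera calls.

## Task

Test the touchless switch on the practice board: first switch the wide rocker switch on by pressing its ridged end, the one away from the robot, fully down, then point at the domed sensor, keeping the fingertips about 3 cm straight above the top of its dome for two seconds without touching it, then press the round flat-topped push button fully home, let it spring back and move clear. Leave the rocker on, keep off the sensor's box and the socket outlet's box altogether, and leave the loose things where they lie, neither lifted nor shifted.

Things in the scene. Friction and masses are not known exactly. Their poses are not given: they have to be found in the camera images.
- board: orange board 370 x 720 x 8 mm fixed flat on the table; on it white ducts (tops 46 mm above the table): one along the far side and four branches, 160 mm apart, running towards the robot, each ending under a grey box. The four boxes swap places. Origin on the table plane, 15 mm nearer the robot than the board's centre; x away from the robot, y left, z up; yaw within 0.13 rad
- rocker_box: grey box 84 x 84 x 52 mm (high) with a white 68 mm square, 3 mm face plate on top, fixed to the board at any of the four branch ends. Origin at the centre of its underside, 8 mm above the table; z up, x away from the robot within 0.25 rad. Carries the rocker switch
- rocker (a joint): white rocker plate 56 (x) x 52 (y) x 10 mm; hinge along the rocker box's y axis, over its centre, 61 mm above its underside. 0 = off (far, +x end up, 0.15 rad from level), 0.30 = fully on (far end down, hard stop); on counts above 0.23; starts at 0 to 0.06. A ridge 36 x 4 mm, 3 mm high, marks the far end. Stays where left; 2 to 4 N moves it; that end sinks 6 to 8 mm
- rocker_on_end (a point): the place to press on the rocker: on its upper face, about 20 mm from the hinge towards the ridged far end (the ridge, 3 mm proud, begins beside it, so a finger may meet the ridge first); it moves with the rocker; about 77 mm above the table when off, 71 mm when on
- sensor_box: grey box 84 x 84 x 52 mm (high) with a white 68 mm square, 3 mm face plate on top, fixed to the board at any of the four branch ends. Origin at the centre of its underside, 8 mm above the table; z up, x away from the robot within 0.25 rad. At its centre the touchless sensor: a smooth white dome 44 mm across, 22 mm high. Not to be touched
- sensor_dome (a point): the very top of the sensor's dome, 77 mm above the box's underside, 85 mm above the table; z up. The sensor looks straight up
- button_box: grey box 84 x 84 x 52 mm (high) with a white 68 mm square, 3 mm face plate on top, fixed to the board at any of the four branch ends. Origin at the centre of its underside, 8 mm above the table; z up, x away from the robot within 0.25 rad. Carries the push button at its centre
- button (a joint): round white push button 30 mm across, flat top, in a low collar (42 mm across, 3 mm high) at the centre of the button box; slides straight down. 0 = out, 0.006 (m) = fully home, hard stop; counts as home beyond 0.0048. A spring returns it (2 N to start, 5 N fully home)
- button_top (a point): centre of the push button's flat top, on its axis; 78 mm above the table when out, 72 mm when home
- socket_box: grey box 84 x 84 x 52 mm (high) with a white 68 mm square, 3 mm face plate on top, fixed to the board at any of the four branch ends. Origin at the centre of its underside, 8 mm above the table; z up, x away from the robot within 0.25 rad. Carries a socket outlet: a white round cup 48 mm across, 12 mm high, two pin holes in its floor. Not to be touched
- screwdriver: loose screwdriver, 180 mm long, red handle 26 mm thick, lying across the board (along its y) between the boxes and the robot; origin under its middle, x from handle to blade. A bystander
- adapter: loose black plug-in adapter block 50 x 38 x 34 mm, lying between two left-hand branches; origin at the centre of its underside. A bystander
- jar: loose small closed jar, 48 mm across and 52 mm high, standing between two right-hand branches; origin at the centre of its underside. A bystander

How it is judged:
By the outcome, as a careful person would: the job done as asked, in the order asked, and still so for the second after the job is handed in, with the robot touching nothing.
It also fails if it takes over 64 s, if anything falls off the work surface, if the arm or the gripper's body presses on something with over 40 N, if the wrist force passes 120 N, or if a joint passes its speed limit or range.

## Working session

There is one attempt and no reset: what is moved stays moved. The work goes in short steps, Python scripts to look and compute and a tool call to move; the robot and the scene stay as the last step left them, time stands still between calls to the robot, and variables do not carry over. Pictures are saved under pics/ and viewed, about 8 in all and at most 12, crops included, and the job is handed in when it is done.

Besides the shell and the picture viewer there is one more tool, called after "Emit:" by a JSON object that holds its "fn" and its "kwargs". drive_tool: Moves the arm, as the interface text tells. Its arguments: {"type":"object","properties":{"plan":{"type":"array","items":{"type":"array","items":{"type":"number"}}},"newtons":{"type":"number"}},"required":["plan"]}

```bash
mkdir -p pics; cat > h.py <<'E'
from rig import *
import numpy as np, cv2
from scipy.spatial.transform import Rotation as R
def ray(cam,px,z):
    c=get_calibration(cam)
    d=np.array([(px[0]-c['cx'])/c['fx'],(px[1]-c['cy'])/c['fy'],1]); 
    d=np.array(c['rotation'])@d; o=np.array(c['origin'])
    return o+d*(z-o[2])/d[2]
Z=dict(rocker_on_end=.077,sensor_dome=.085,button_top=.078,rocker_box=.008,sensor_box=.008,button_box=.008,socket_box=.008,screwdriver=0.008,adapter=.008,jar=.008,board=0)
E
python3 - <<'E'
from h import *
o=get_obs();print(o)
for c in('top','scene'):
    im=camera(c);cv2.imwrite(f'pics/{c}.png',im)
    k=get_calibration(c);print(c,k['origin'])
    for n,z in Z.items():
        r=mark_of(c,n)[:2]
        print(c,n,[(np.round(d['location']),round(d['conf'],2),ray(c,d['location'],z).round(3)) for d in r])
E
```

```text
{'time': 0.0, 'q': array([-1.37949493e+00,  5.28462274e-01,  1.43391429e+00,  3.22600790e-06,
        1.18135169e+00, -1.78527154e-01]), 'joint_velocities': array([ 0.00018375, -0.00029126, -0.00030604, -0.00049324,  0.00253974,
       -0.00044196]), 'joint_torque': array([ 1.53655281e-03, -4.40042710e+01, -1.76595533e+01,  6.33904897e-02,
        5.82248729e-02, -1.62486795e-04]), 'position': array([ 0.22578185, -0.58201355,  0.22157019]), 'tool_rot': array([-0.13001352,  0.69580676, -0.69429668,  0.13000599]), 'ft_force': array([-0.75622037,  0.59091636, -0.19701005]), 'moment': array([-0.00456806, -0.02119068,  0.00465269]), 'grip_width': 0.08723590620481839}
top [0.4238477  0.01644603 0.99037203]Traceback (most recent call last):
  File "<stdin>", line 8, in <module>
  File "h.py", line 7, in ray
    d=np.array(c['rotation'])@d; o=np.array(c['origin'])
      ~~~~~~~~~~~~~~~~~~~~~~~^~
ValueError: matmul: Input operand 1 has a mismatch in its core dimension 0, with gufunc signature (n?,k),(k,m?)->(n?,m?) (size 3 is different from 4)
```

View pics/top.png

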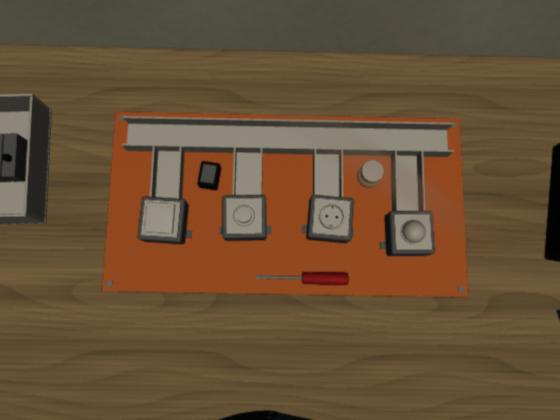

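The top view shows, left to right, the rocker (162,218), button (244,216), socket (331,216) and sensor dome (413,232). The screwdriver lies at (300,278), the adapter at (209,175) and the jar at (371,173). The calibration gives rotation as a quaternion, so I'm fixing the helper.

```bash
sed -i "s/np.array(c\['rotation'\])@d/R.from_quat(c['rotation']).apply(d)/" h.py
python3 - <<'E'
from h import *
for c in('top','scene'):
    im=camera(c);cv2.imwrite(f'pics/{c}.png',im)
    k=get_calibration(c);print(c,k['origin'])
    for n,z in Z.items():
        r=mark_of(c,n)[:2]
        print(c,n,[(np.round(d['location']),round(d['conf'],2),ray(c,d['location'],z).round(3)) for d in r])
o=get_obs();print(o['time'],R.from_quat(o['tool_rot']).as_matrix().round(3))
print(get_calibration('wrist'))
E
```

```text
top [0.4238477  0.01644603 0.99037203]
top rocker_on_end [(array([160., 205.]), 0.91, array([0.595, 0.226, 0.077]))]
top sensor_dome [(array([324., 220.]), 0.72, array([ 0.572, -0.082,  0.085])), (array([416., 228.]), 0.7, array([ 0.56 , -0.253,  0.085]))]
top button_top [(array([243., 216.]), 0.51, array([0.578, 0.07 , 0.078]))]
top rocker_box [(array([167., 222.]), 0.6, array([0.575, 0.224, 0.008]))]
top sensor_box [(array([406., 233.]), 0.65, array([ 0.56 , -0.253,  0.008])), (array([366., 178.]), 0.27, array([ 0.673, -0.176,  0.008]))]
top button_box [(array([246., 219.]), 0.9, array([0.583, 0.067, 0.008]))]
top socket_box [(array([326., 224.]), 0.91, array([ 0.576, -0.093,  0.008]))]
top screwdriver [(array([301., 274.]), 0.73, array([ 0.475, -0.045,  0.008]))]
top adapter [(array([157., 205.]), 0.74, array([0.607, 0.247, 0.008])), (array([206., 182.]), 0.63, array([0.658, 0.152, 0.008]))]
top jar [(array([366., 179.]), 0.86, array([ 0.67 , -0.175,  0.008])), (array([208., 181.]), 0.61, array([0.66 , 0.146, 0.008]))]
top board [(array([288., 209.]), 0.93, array([ 0.607, -0.018, 
[... 815 characters left out ...]
0.008]))]
scene jar [(array([151., 276.]), 0.76, array([ 0.674, -0.181,  0.008]))]
scene board [(array([259., 281.]), 0.62, array([ 0.603, -0.018,  0.   ]))]
1.3 [[-0.932  0.     0.361]
 [-0.361 -0.    -0.932]
 [ 0.    -1.     0.   ]]
{'fx': 325.19226210127806, 'fy': 325.19226210127806, 'cx': 281.7931031489423, 'cy': 210.52506436228248, 'tool_from_camera': array([[-2.68550913e-04,  9.66625415e-01,  2.56193744e-01,
        -6.93421011e-02],
       [ 1.33897873e-04, -2.56193716e-01,  9.66625451e-01,
        -1.62901156e-01],
       [ 9.99999955e-01,  2.93891944e-04, -6.06280308e-05,
        -4.96173332e-04],
       [ 0.00000000e+00,  0.00000000e+00,  0.00000000e+00,
         1.00000000e+00]])}
```

View pics/scene.png

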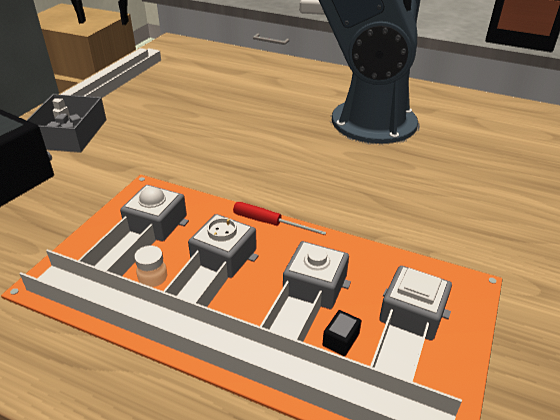

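Both cameras agree: rocker end ≈ (0.597, 0.226), dome ≈ (0.559, −0.253), button ≈ (0.578, 0.069). I'll shut the fingers and go above the rocker.

Emit:
{"fn": "drive_tool", "kwargs": {"plan": [[-638, 60, -620, 0, 16, 0, 0], [-638, 60, -620, 0, 16, 0, 0], [-638, 60, -620, 0, 16, 0, 0], [-638, 60, -620, 0, 16, 0, 0], [-638, 60, -620, 0, 16, 0, 0], [-638, 60, -620, 0, 16, 0, 0], [-638, 60, -620, 0, 16, 0, 0], [-638, 60, -620, 0, 16, 0, 0], [-638, 60, -620, 0, 16, 0, 0], [-638, 60, -620, 0, 16, 0, 0]], "newtons": 20}}

```text
time: 2.3
position: [0.4346, -0.1276, 0.1891]
tool_rot: [0.031, -0.706, 0.707, -0.032]
ft_force: [1.9, -1.2, 0.4]
grip_width: 0.0151
```

```bash
cat >> h.py <<'E'
def go(p,yaw=None):
    "shift (mm) and turn about tool y (deg) to world p; yaw = direction of -tool x (deg)"
    o=get_obs();M=R.from_quat(o['tool_rot']).as_matrix()
    cur=np.degrees(np.arctan2(-M[1,0],-M[0,0]))
    print('t',round(o['time'],2),'pos',o['position'].round(4),'yaw',cur.round(2),'F',o['ft_force'].round(1),'tilt',M[2].round(3),'grip',round(o['grip_width'],4))
    print('shift',((np.array(p)-o['position'])@M*1000).round(1),'turn',None if yaw is None else (cur-yaw).round(1))
def wray(px,z,o):
    c=get_calibration('wrist');u=np.array([px[0]-c['cx'],px[1]-c['cy']]);r=np.hypot(*u);a=r/c['fx']
    d=np.r_[np.sin(a)*u/max(r,1e-9),np.cos(a)];T=np.array(c['tool_from_camera'])
    Rt=R.from_quat(o['tool_rot']);s=Rt.apply(T[:3,3])+o['position'];d=Rt.apply(T[:3,:3]@d)
    return s+d*(z-s[2])/d[2]
def look(names,fn=None):
    o=get_obs();im=camera('wrist')
    if fn: cv2.imwrite(f'pics/{fn}.png',im)
    for n in names:
        print(n,[(np.round(d['location']),round(d['conf'],2),wray(d['location'],Z[n],o).round(4)) for d in mark_of('wrist',n)[:2]])
E
python3 -c "
from h import *
go([.597,.226,.16],5)"
```

```text
t 2.3 pos [ 0.4346 -0.1276  0.1891] yaw 5.16 F [ 1.9 -1.2  0.4] tilt [-0.001 -1.     0.001] grip 0.0151
shift [-193.5   29.1 -337.6] turn 0.2
```

Emit:
{"fn": "drive_tool", "kwargs": {"plan": [[-190, 25, -330, 0, 0, 0, 0], [-190, 25, -330, 0, 0, 0, 0], [-190, 25, -330, 0, 0, 0, 0], [-190, 25, -330, 0, 0, 0, 0], [-190, 25, -330, 0, 0, 0, 0], [-190, 25, -330, 0, 0, 0, 0], [-190, 25, -330, 0, 0, 0, 0], [-190, 25, -330, 0, 0, 0, 0], [-190, 25, -330, 0, 0, 0, 0], [-190, 25, -330, 0, 0, 0, 0]]}}

```text
time: 3.3
position: [0.5928, 0.217, 0.1635]
tool_rot: [0.033, -0.706, 0.707, -0.032]
ft_force: [-0.2, -0.6, -0.3]
grip_width: 0.0004
```

```bash
python3 -c "
from h import *
look(['rocker_on_end','rocker_box','button_top','button_box'],'w1')
go([.597,.226,.1],5)"
```

```text
rocker_on_end [(array([268., 215.]), 0.8, array([0.5911, 0.2285, 0.077 ]))]
rocker_box [(array([272., 212.]), 0.89, array([0.5745, 0.2256, 0.008 ]))]
button_top [(array([471., 313.]), 0.62, array([0.5055, 0.0135, 0.078 ])), (array([449., 243.]), 0.58, array([0.5797, 0.0655, 0.078 ]))]
button_box [(array([416., 222.]), 0.79, array([0.5778, 0.0699, 0.008 ]))]
t 3.55 pos [0.5929 0.2152 0.1641] yaw 5.08 F [-0.6 -0.5  1.2] tilt [ 0. -1.  0.] grip 0.0004
shift [ -5.1  64.1 -10.4] turn 0.1
```

View pics/w1.png

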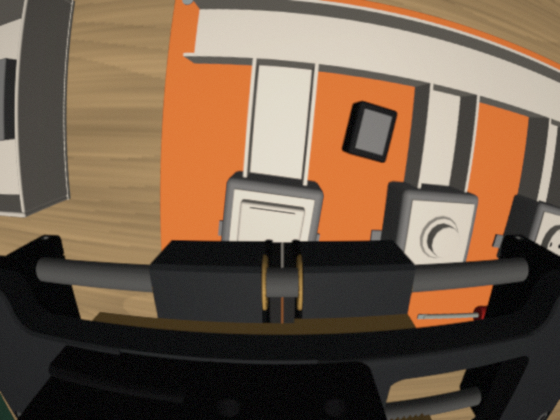

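The wrist view shows the ridge from about (249,207) to (297,213), the rocker ahead of the fingers, and the button at (440,238). I'll locate the ridge precisely.

```bash
python3 -c "
from h import *
o=get_obs()
im=cv2.imread('pics/w1.png')[170:250,215:335];cv2.imwrite('pics/c1.png',cv2.resize(im,None,fx=6,fy=6,interpolation=2))
for p in([249,207],[297,213],[272,210]):print(wray(p,.081,o).round(4))"
```

```text
[0.5974 0.2417 0.081 ]
[0.5959 0.2038 0.081 ]
[0.5966 0.2236 0.081 ]
```

View pics/c1.png

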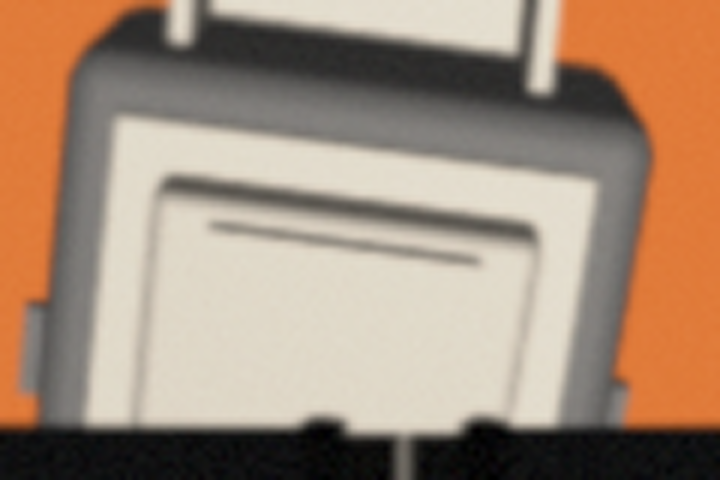

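Pressing at about (0.594, 0.223). First, descend close above it.

Emit:
{"fn": "drive_tool", "kwargs": {"plan": [[-2, 30, -8, 0, 0, 0, 0], [-2, 60, -8, 0, 0, 0, 0], [-2, 74, -8, 0, 0, 0, 0], [-2, 80, -8, 0, 0, 0, 0], [-2, 84, -8, 0, 0, 0, 0], [-2, 84, -8, 0, 0, 0, 0]]}}

```text
time: 4.15
position: [0.5951, 0.2245, 0.0805]
tool_rot: [-0.031, 0.706, -0.706, 0.032]
ft_force: [-0.4, 0.3, -0.1]
grip_width: 0.0008
```

Emit:
{"fn": "drive_tool", "kwargs": {"plan": [[0, 2, 0, 0, 0, 0, 0], [0, 4, 0, 0, 0, 0, 0], [0, 6, 0, 0, 0, 0, 0], [0, 6, 0, 0, 0, 0, 0]]}}

```text
time: 4.55
position: [0.5959, 0.2249, 0.0747]
tool_rot: [-0.031, 0.707, -0.706, 0.033]
ft_force: [2.0, -0.5, 2.9]
grip_width: 0.0003
```

Moving against ~3 N, not at the stop yet.

Emit:
{"fn": "drive_tool", "kwargs": {"plan": [[0, 1.5, 0, 0, 0, 0, 0], [0, 3, 0, 0, 0, 0, 0], [0, 3, 0, 0, 0, 0, 0]]}}

```text
time: 4.85
position: [0.5959, 0.225, 0.0734]
tool_rot: [-0.031, 0.707, -0.706, 0.033]
ft_force: [-0.1, -1.6, 14.3]
grip_width: 0.0006
```

The force rose to 14 N with no further sinking, so it's at the hard stop. Retreat and check.

Emit:
{"fn": "drive_tool", "kwargs": {"plan": [[0, -20, 0, 0, 0, 0, 0], [0, -60, 0, 0, 0, 0, 0], [0, -90, 0, 0, 0, 0, 0], [0, -90, 0, 0, 0, 0, 0], [0, -90, 0, 0, 0, 0, 0]]}}

```text
time: 5.35
position: [0.5933, 0.2248, 0.1606]
tool_rot: [-0.033, 0.706, -0.706, 0.031]
ft_force: [0.2, -0.6, -1.3]
grip_width: 0.0005
```

```bash
python3 -c "
from h import *
look(['button_top','button_box','rocker_on_end'],'w2')
im=cv2.imread('pics/w2.png')[150:270,200:340];cv2.imwrite('pics/c2.png',cv2.resize(im,None,fx=5,fy=5,interpolation=2))
go([.559,-.253,.16],0)"
```

```text
button_top [(array([458., 246.]), 0.78, array([0.5787, 0.0645, 0.078 ]))]
button_box [(array([421., 224.]), 0.87, array([0.5772, 0.0726, 0.008 ]))]
rocker_on_end [(array([277., 216.]), 0.66, array([0.5921, 0.2289, 0.077 ]))]
t 5.55 pos [0.5929 0.2245 0.1588] yaw 5.19 F [-0.7 -0.8  0.4] tilt [ 0.005 -1.     0.   ] grip 0.0006
shift [ 76.9  -0.7 472.5] turn 5.2
```

View pics/c2.png

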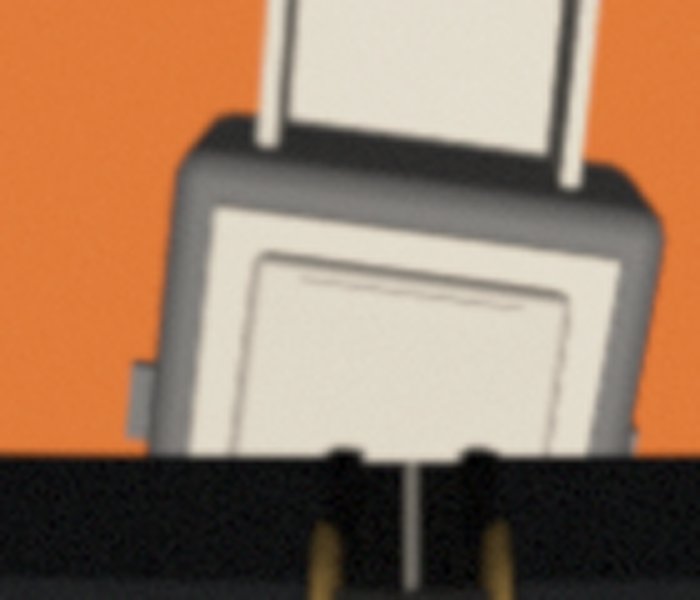

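The shadow gap at the rocker's far edge is now thin, so the far end is down and the rocker is on. Next, stop short of the sensor for a close look.

Emit:
{"fn": "drive_tool", "kwargs": {"plan": [[125, 0, 468, 0, 5, 0, 0], [125, 0, 468, 0, 5, 0, 0], [125, 0, 468, 0, 5, 0, 0], [125, 0, 468, 0, 5, 0, 0], [125, 0, 468, 0, 5, 0, 0], [125, 0, 468, 0, 5, 0, 0], [125, 0, 468, 0, 5, 0, 0], [125, 0, 468, 0, 5, 0, 0], [125, 0, 468, 0, 5, 0, 0], [125, 0, 468, 0, 5, 0, 0]]}}

```text
time: 6.55
position: [0.5111, -0.2557, 0.1597]
tool_rot: [-0.001, 0.707, -0.707, -0.0]
ft_force: [1.1, 0.5, 0.4]
grip_width: 0.0006
```

Emit:
{"fn": "drive_tool", "kwargs": {"plan": [[0, 0, 0, 0, 0, 0, 0], [0, 0, 0, 0, 0, 0, 0]]}}

```text
time: 6.75
position: [0.5113, -0.2528, 0.1597]
tool_rot: [-0.001, 0.708, -0.706, -0.0]
ft_force: [-0.8, 1.1, 0.2]
grip_width: 0.0005
```

```bash
python3 -c "
from h import *
look(['sensor_dome','sensor_box'],'w3')
go([.559,-.253,.116],0)"
```

```text
sensor_dome [(array([282., 163.]), 0.82, array([ 0.5537, -0.2524,  0.085 ]))]
sensor_box [(array([282., 154.]), 0.78, array([ 0.5532, -0.2528,  0.008 ]))]
t 6.9 pos [ 0.512  -0.2509  0.1603] yaw 0.28 F [-0.3 -0.5  0.1] tilt [ 0.002 -1.    -0.002] grip 0.0003
shift [-47.1  44.2   2.4] turn 0.3
```

View pics/w3.png

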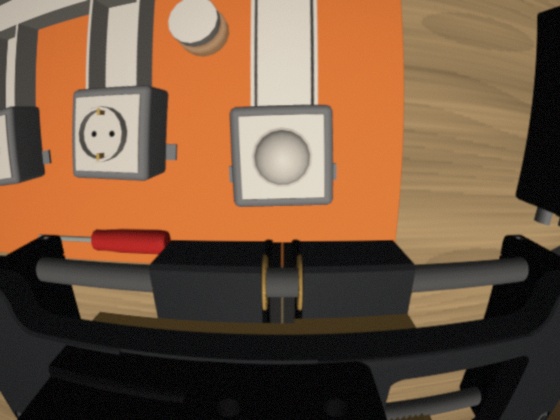

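The dome is centred at about (282,157) on its box, giving ≈ (0.556, −0.2525). I'll hover at z = 0.115 for over 2 s.

Emit:
{"fn": "drive_tool", "kwargs": {"plan": [[-44, 0, 1, 0, 0, 0, 0], [-44, 20, 1, 0, 0, 0, 0], [-44, 35, 1, 0, 0, 0, 0], [-44, 45, 1, 0, 0, 0, 0], [-44, 45, 1, 0, 0, 0, 0], [-44, 45, 1, 0, 0, 0, 0], [-44, 45, 1, 0, 0, 0, 0]]}}

```text
time: 7.6
position: [0.5568, -0.2536, 0.1168]
tool_rot: [0.001, -0.707, 0.707, -0.002]
ft_force: [-0.2, 0.7, 0.4]
grip_width: 0.0004
```

```bash
python3 -c "
from h import *
go([.556,-.2525,.115],0)
im=camera('scene');cv2.imwrite('pics/s2.png',cv2.resize(im[80:280,40:300],None,fx=3,fy=3))"
```

```text
t 7.6 pos [ 0.5568 -0.2536  0.1168] yaw 0.21 F [-0.2  0.7  0.4] tilt [-0.001 -1.     0.001] grip 0.0004
shift [ 0.8  1.8 -1.1] turn 0.2
```

View pics/s2.png

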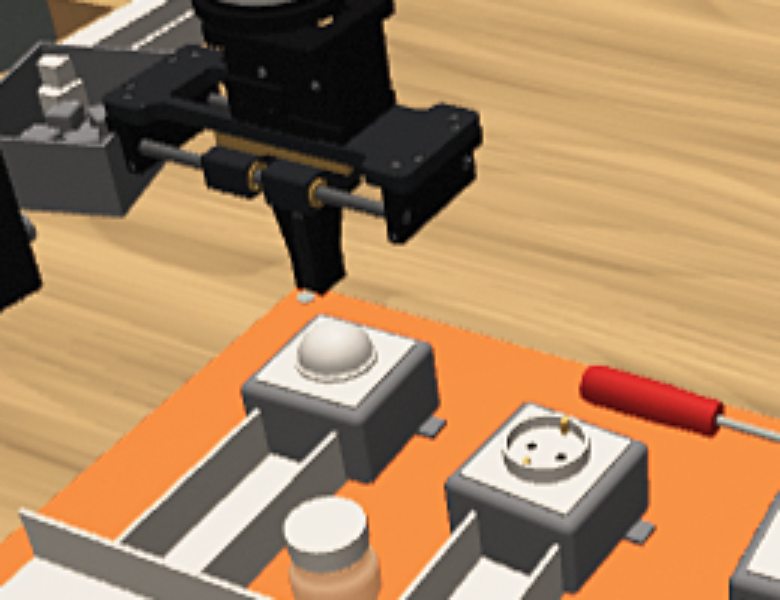

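The scene view shows the fingertip at about (147,176) full-frame, just above the dome top at (153,186). I'll check this against projection.

```bash
python3 -c "
from h import *
c=get_calibration('scene')
def pr(p):
    v=R.from_quat(c['rotation']).inv().apply(np.array(p)-c['origin']);return (c['fx']*v[0]/v[2]+c['cx'],c['fy']*v[1]/v[2]+c['cy'])
print('tip',pr([.5568,-.2536,.1168]))
for x in(.55,.556,.562):
  print(x,'top',pr([x,-.2525,.085]),'base circle cols',[np.round(f([pr([x+.022*np.cos(a),-.2525+.022*np.sin(a),.063]) for a in np.arange(0,6.3,.1)],axis=0),1) for f in(np.min,np.max)])
im=cv2.imread('pics/scene.png')[165:225,110:200];cv2.imwrite('pics/c3.png',cv2.resize(im,None,fx=8,fy=8,interpolation=2))
"
```

```text
tip (np.float64(145.80093829508357), np.float64(173.59884581855542))
0.55 top (np.float64(151.34786723821583), np.float64(186.75061832652722)) base circle cols [array([140.5, 189.5]), array([165.7, 204.3])]
0.556 top (np.float64(149.349068989909), np.float64(188.57927636669808)) base circle cols [array([138.5, 191.3]), array([163.8, 206.3])]
0.562 top (np.float64(147.33159369194982), np.float64(190.42502164268296)) base circle cols [array([136.4, 193.1]), array([161.9, 208.2])]
```

View pics/c3.png

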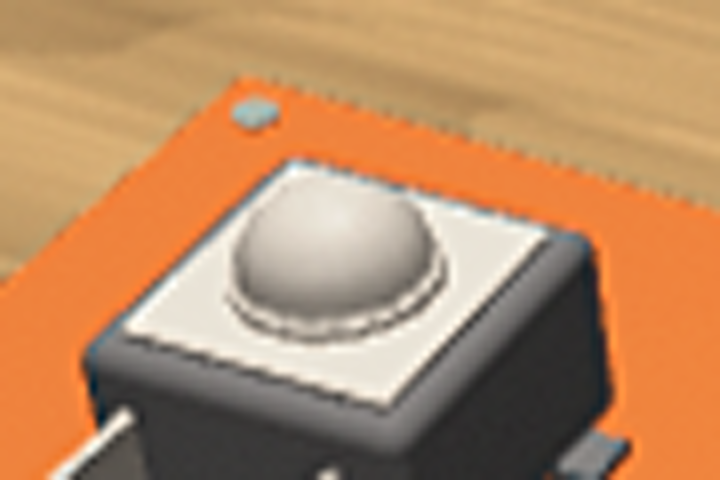

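The projection fits the dome at (0.556, −0.2515). Making a 2 mm trim, then holding for about 3 s.

Emit:
{"fn": "drive_tool", "kwargs": {"plan": [[1, 2, -2, 0, 0, 0, 0], [1, 2, -2, 0, 0, 0, 0], [1, 2, -2, 0, 0, 0, 0], [1, 2, -2, 0, 0, 0, 0], [1, 2, -2, 0, 0, 0, 0], [1, 2, -2, 0, 0, 0, 0], [1, 2, -2, 0, 0, 0, 0], [1, 2, -2, 0, 0, 0, 0], [1, 2, -2, 0, 0, 0, 0], [1, 2, -2, 0, 0, 0, 0]]}}

```text
time: 8.65
position: [0.5553, -0.2515, 0.1139]
tool_rot: [-0.001, 0.707, -0.707, 0.001]
ft_force: [0.2, -0.2, -0.2]
grip_width: 0.0006
```

Emit:
{"fn": "drive_tool", "kwargs": {"plan": [[0, 0, 0, 0, 0, 0, 0], [0, 0, 0, 0, 0, 0, 0], [0, 0, 0, 0, 0, 0, 0], [0, 0, 0, 0, 0, 0, 0], [0, 0, 0, 0, 0, 0, 0], [0, 0, 0, 0, 0, 0, 0], [0, 0, 0, 0, 0, 0, 0], [0, 0, 0, 0, 0, 0, 0], [0, 0, 0, 0, 0, 0, 0], [0, 0, 0, 0, 0, 0, 0]]}}

```text
time: 9.65
position: [0.5553, -0.2515, 0.1139]
tool_rot: [0.001, -0.707, 0.707, -0.001]
ft_force: [-0.0, -0.3, 1.1]
grip_width: 0.0004
```

Emit:
{"fn": "drive_tool", "kwargs": {"plan": [[0, 0, 0, 0, 0, 0, 0], [0, 0, 0, 0, 0, 0, 0], [0, 0, 0, 0, 0, 0, 0], [0, 0, 0, 0, 0, 0, 0], [0, 0, 0, 0, 0, 0, 0], [0, 0, 0, 0, 0, 0, 0], [0, 0, 0, 0, 0, 0, 0], [0, 0, 0, 0, 0, 0, 0], [0, 0, 0, 0, 0, 0, 0], [0, 0, 0, 0, 0, 0, 0]]}}

```text
time: 10.65
position: [0.5553, -0.2515, 0.1139]
tool_rot: [-0.001, 0.707, -0.707, 0.001]
ft_force: [-0.3, 0.1, 0.5]
grip_width: 0.0007
```

Emit:
{"fn": "drive_tool", "kwargs": {"plan": [[0, -20, 0, 0, 0, 0, 0], [0, -45, 0, 0, 0, 0, 0], [0, -45, 0, 0, 0, 0, 0], [40, -45, -320, 0, 0, 0, 0], [40, -45, -320, 0, 0, 0, 0], [40, -45, -320, 0, 0, 0, 0], [40, -45, -320, 0, 0, 0, 0], [40, -45, -320, 0, 0, 0, 0], [40, -45, -320, 0, 0, 0, 0], [40, -45, -320, 0, 0, 0, 0]]}}

```text
time: 11.65
position: [0.5121, 0.0721, 0.1582]
tool_rot: [-0.003, 0.707, -0.707, 0.001]
ft_force: [0.7, -0.0, 0.1]
grip_width: 0.0006
```

Emit:
{"fn": "drive_tool", "kwargs": {"plan": [[0, 0, 0, 0, 0, 0, 0], [0, 0, 0, 0, 0, 0, 0]]}}

```text
time: 11.85
position: [0.5142, 0.0685, 0.1585]
tool_rot: [0.002, -0.707, 0.707, -0.002]
ft_force: [-0.3, 0.1, 0.1]
grip_width: 0.0002
```

```bash
python3 -c "
from h import *
look(['button_top','button_box'],'w4')
go([.578,.07,.09],0)"
```

```text
button_top [(array([282., 131.]), 0.82, array([0.5796, 0.0688, 0.078 ]))]
button_box [(array([283., 128.]), 0.81, array([0.5814, 0.068 , 0.008 ]))]
t 12.0 pos [0.5147 0.0671 0.1587] yaw 0.09 F [ 0.1 -0.2  0.1] tilt [-0. -1.  0.] grip 0.0005
shift [-63.3  68.7  -2.9] turn 0.1
```

View pics/w4.png

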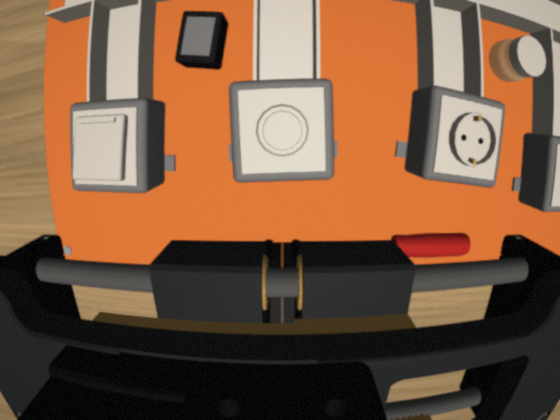

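The hover held for over 2 s at (0.5553, −0.2515, 0.114), about 29 mm above the dome. This view shows the button centred at (282,130), giving (0.580, 0.0685). Moving onto it.

Emit:
{"fn": "drive_tool", "kwargs": {"plan": [[-40, 0, -1, 0, 0, 0, 0], [-65, 20, -1, 0, 0, 0, 0], [-65, 50, -1, 0, 0, 0, 0], [-65, 70, -1, 0, 0, 0, 0], [-65, 77, -1, 0, 0, 0, 0], [-65, 77, -1, 0, 0, 0, 0], [-65, 77, -1, 0, 0, 0, 0]]}}

```text
time: 12.7
position: [0.58, 0.0689, 0.0826]
tool_rot: [0.0, -0.707, 0.707, -0.001]
ft_force: [0.1, -0.0, 1.3]
grip_width: 0.0004
```

Emit:
{"fn": "drive_tool", "kwargs": {"plan": [[0, 2, 0, 0, 0, 0, 0], [0, 5, 0, 0, 0, 0, 0], [0, 8, 0, 0, 0, 0, 0], [0, 10, 0, 0, 0, 0, 0], [0, 11, 0, 0, 0, 0, 0], [0, 11, 0, 0, 0, 0, 0]]}}

```text
time: 13.3
position: [0.5803, 0.0694, 0.0724]
tool_rot: [0.0, -0.707, 0.707, -0.002]
ft_force: [-1.0, -0.6, 9.7]
grip_width: 0.0004
```

Emit:
{"fn": "drive_tool", "kwargs": {"plan": [[0, 1, 0, 0, 0, 0, 0], [0, 1, 0, 0, 0, 0, 0], [0, 1, 0, 0, 0, 0, 0]]}}

```text
time: 13.6
position: [0.5803, 0.0695, 0.0723]
tool_rot: [0.0, -0.707, 0.707, -0.002]
ft_force: [-1.8, -0.4, 14.3]
grip_width: 0.0006
```

Emit:
{"fn": "drive_tool", "kwargs": {"plan": [[0, -10, 0, 0, 0, 0, 0], [0, -40, 0, 0, 0, 0, 0], [0, -90, 0, 0, 0, 0, 0], [60, -100, 0, 0, 0, 0, 0], [80, -100, 0, 0, 0, 0, 0], [80, -100, 0, 0, 0, 0, 0], [80, -100, 0, 0, 0, 0, 0]]}}

```text
time: 14.3
position: [0.4987, 0.0695, 0.1701]
tool_rot: [-0.001, 0.707, -0.707, 0.001]
ft_force: [1.0, -0.3, 0.2]
grip_width: 0.0009
```

```bash
python3 -c "
from h import *
go([.5,.07,.17],0)
im=camera('wrist');im2=camera('scene');im3=camera('top');cv2.imwrite('pics/f.png',np.hstack([cv2.resize(im2,(800,600))[200:600,100:700]]))
for n in('screwdriver','adapter','jar'):
  for c in('top','scene'): print(n,c,[ray(c,d['location'],Z[n]).round(3) for d in mark_of(c,n)[:2]])"
```

```text
t 14.3 pos [0.4987 0.0695 0.1701] yaw 0.19 F [ 1.  -0.3  0.2] tilt [-0. -1. -0.] grip 0.0009
shift [-1.3  0.1 -0.5] turn 0.2
screwdriver top [array([ 0.477, -0.047,  0.008]), array([0.606, 0.244, 0.008])]
screwdriver scene [array([ 0.463, -0.047,  0.008])]
adapter top [array([0.657, 0.148, 0.008])]
adapter scene [array([0.666, 0.142, 0.008])]
jar top [array([ 0.671, -0.175,  0.008])]
jar scene [array([ 0.678, -0.179,  0.008])]
```

View pics/f.png

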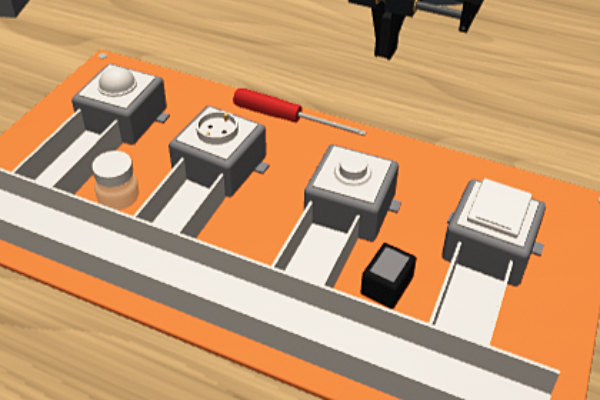

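The final view shows the rocker (500,205) with its far end down, the button (352,168) sprung back out, the loose things where they were, and the arm clear. Handing in.

```bash
python3 -c "
from rig import *
print(hand_in())"
```

```text
the job is handed in; nothing more can be done
None
```

I did the three steps in the order asked and handed in at about 14.5 s of the 64 s allowed.

- **Rocker:** I pressed the ridged far end down to its hard stop. The force rose from 3 N to 14 N and the plate stopped sinking. The later pictures show the far end down, so the rocker is still on.
- **Sensor:** I held the shut fingertips about 29 mm above the dome's top for over 2 s. There was no contact force, and the position was steady to 0.1 mm. The camera estimates of the dome's place differed by about 5 mm along x, so I used a middle value that fitted its outline in the scene picture.
- **Button:** I pressed it until it stopped, with the fingertips at 72 mm height and 14 N against the 5 N spring. Then I let go. The last picture shows it sprung back out.

**Last checks:** The arm is clear, about 17 cm above the table. The screwdriver, adapter and jar show no movement beyond the detector's few millimetres of scatter. The robot did not touch the sensor's or socket's box. None of the last checks failed, and the hand-in gave no verdict.

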